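Close the photometer and seat its filter cell

ROBOT

A 6-joint arm with a two-finger parallel gripper is mounted at the origin on a cart in front of the work surface, level with it; the furniture and walls round the work are solid. World frame = base frame: x ahead of the robot, y to its left, z up, the work surface at z = 0. Lengths are in mm, angles in rad, forces in N, time in s.
With the tool pointing down it reaches from about 350 to 975 mm from the base axis. Payload 7.1 kg.
Tool frame: the origin (TCP) lies at the very end of the fingers, on their centre line; the grasp point (between the pads) lies 19 mm behind it (ctrl.grip_point_offset is the distance from the TCP to the grasp point, in mm); z points along the fingers, y is the direction in which the jaws open and shut (so a half turn about z gives the same grasp; the last joint's range is limited). The gripper opens to 88 mm and grips with 3 to 60 N. Pads are 20 mm wide; open, the fingers measure 115 mm over their backs; the gripper's body (75 mm by 178 mm) begins 61 mm behind the grasp point.
Start: joints at [1.271, 0.423, 1.63, -0, 1.089, -0.019], TCP at [173.171, 600.514, 222.675] pointing down, gripper open.
Joint ranges: [-3, 3], [-0.9, 2.11], [0.09, 2.58], [-1.31, 4.45], [0.11, 2.69], [-2.54, 2.54]. Speed limits (rad/s): [2.39, 2.39, 3.01, 3.14, 3.14, 3.14].

INTERFACE

Orientations are given as a rotation vector (axis times angle).
In Python, from workcell import ctrl gives the robot as it stands.
- The arm moves only by the tool move_arm, never from a script. Its argument "increments" is one flat list of numbers, 5 for each row, row after row: the closure in counts, from 0 (fully open) to 255 (shut), then the shift along the tool's x, y, z in mm, then the turn about the tool's z in degrees. In form: [grip, dx, dy, dz, yaw, grip, dx, dy, dz, yaw, ...]. A call has 1 to 12 rows; each row is the pose to reach, as a shift and turn from the pose measured when the call began, along the tool's axes at that moment; what a row does not reach only later rows make up. A row lasts 1/8 s, in which the tool goes at most 62.5 mm and 10.7 degrees, less where a joint would pass 70% of its speed; a pose out of reach is approached as far as the arm can. A call with a gripper value outside its range is refused whole. The fingers move at their own pace and stop on an object; the grip force is fixed at half the most. Time passes only in rows, so rows that repeat a pose let the fingers close. It gives the time, the measured TCP pose, the force and the opening at its end, in the units of the state.
- ctrl.get_obs(): the state, without advancing time (a new reading comes with each control period).
- ctrl.get_image(name): name is "scene" or "top" or "wrist"; returns a dict with "frame" (420x560x3 uint8, red, green, blue), "vertical_fov" (degrees; the focal length in pixels is half the picture's height over the tangent of half this angle, whatever the lens; pixels are square), "cx", "cy" (the principal point, pixels), "distortion" ([k1, k2, p1, p2, k3] as OpenCV has them; the pictures are not rectified), "pose" (4x4, takes a point from camera to world coordinates); the wrist camera has in their place "mount" (4x4, takes a point from camera to tool coordinates, whose origin is the TCP and whose axes are the flange's). Camera axes: x right, y down, z forward; pixel columns grow to the right and rows downward; lengths in mm; the calibration is good to about 2 mm. A picture is of the moment at which its call begins: read the wrist's pose just before it. There is no depth.
- ctrl.close_job(): hands the job in, once; it reports no verdict.
The state is a dict: "t": time; "qpos": joint angles; "qvel": joint speeds; "joint_torque": joint torques, N m; "ee_pos": TCP position; "orientation": TCP orientation; "ft_force": force on the tool from outside, world axes, zero at the start; "moment": the same for the moment, N m; "width": finger opening in mm.
Only numpy, scipy, OpenCV 4.12 (cv2) and the standard library are available. Lean on these libraries where they do the work, as an engineer would, in place of code of your own. Each camera call takes 0.05 s, during which the arm holds its last target.

TASK

Get the small white photometer ready for a dark reading: first press its grey lid down until the catch snaps and it stays shut. Then turn the black knurled filter collar (clockwise from above is the shorter way) until its hidden keyways drop over the pins, push it down against its spring until it is fully home on its seat, and finish while still holding it pushed home. Do not disturb the other things on the bench.

Things in the scene. Friction and masses are not known exactly. Their poses are not given: they have to be found in the camera images.
- photometer: Fixed white bench photometer, 120 mm deep (x) by 240 mm wide (y), top 75 mm above the bench. Origin at the centre of its underside; x points away from its front panel, y towards the lid half. A lidded vial well is on the +y half, the filter port with the collar on the -y half
- seat (a point): Centre of the collar's seat, the top face of an aluminium ring 68 mm across, 78 mm above the bench; axes parallel to the photometer's, 55 mm to -y of its middle. A barrel 32 mm across rises 32 mm above the seat, hidden by the collar. Three radial pins 120 degrees apart stick out of it inside the collar; how far they are turned about the barrel is hidden and differs each time
- collar: Loose black knurled filter collar with amber window, 52 mm across, 40 mm tall, about 0.12 kg, upright over the barrel. Origin at the centre of its underside, z up. Its x axis passes through the white index mark on the rim, the angle of one of three hidden inner keyways 120 degrees apart, each taking a pin within about 0.12 rad. At the start it rests on the pins, its underside 10 mm above the seat
- collar_grip (a point): Point on the collar's axis, 28 mm above its underside: a good height to pinch the knurling, fingertips staying clear of the housing. Turn 0.2 to 1.4 rad clockwise from above and the keyways meet the pins; it then sinks 4 mm freely and 6 mm more against a spring (4 N rising to 7 N) until the underside rests on the seat. Let go, it springs up 6 mm; turning it further does not lock it
- lid (a joint): Angle of the grey lid (112 x 96 mm, 10 mm thick), hinged along the back of the housing, axis along the photometer's y: 0 shut, positive open (front edge up), starts at 0.35 to 0.8. Friction holds it where it is left. Near 0.10 a bead meets a spring ball in the front face; about 8 N down on the rib snaps it past, and then it stays shut
- lid_press (a point): Where to press the lid: middle of the dark rib on its top face, 103 mm from the hinge line, 11 mm behind the front edge; x towards the hinge, z out of the lid's top. The hinge line is 6 mm under the plane of the lid's top. With the lid shut this point is 88 mm above the bench, and 117 mm to +y, 53 mm to -x of the seat's centre along the photometer's axes
- timer: White bench timer, 70 x 62 x 18 mm, origin at the centre of its underside; leave alone
- vial_blue: Glass vial with blue cap, 25 mm across, 57 mm tall, origin at the centre of its underside; leave alone
- vial_amber: Amber vial with black cap, 24 mm across, 62 mm tall, origin at the centre of its underside; leave alone
- jar_blue: White jar with blue lid, 51 mm across, 56 mm tall, origin at the centre of its underside; leave alone

How it is judged:
By the outcome, as a careful person would: the job done as asked, in the order asked, and still so for the second after the job is handed in, while the arm keeps its last pose, push and grip.
It also fails if it takes over 51 s, if anything falls off the work surface, if the arm or the gripper's body presses on something with over 40 N, if the wrist force passes 120 N, or if a joint passes its speed limit or range.

## Working session

There is one attempt and no reset: what is moved stays moved. The work goes in short steps, Python scripts to look and compute and a tool call to move; the robot and the scene stay as the last step left them, time stands still between calls to the robot, and variables do not carry over. Pictures are saved under pics/ and viewed, and the job is handed in when it is done.

Besides the shell and the picture viewer there is one more tool, called after "Request:" as a command line: name --argument value ..., lists and objects as JSON in quotes. move_arm: Moves the arm, as the interface text tells. Its arguments: {"type":"object","properties":{"increments":{"type":"array","items":{"type":"number"}}},"required":["increments"]}

```bash
mkdir -p pics; ls
cat > h.py <<'E'
import numpy as np,cv2
from workcell import ctrl
from scipy.spatial.transform import Rotation as R
def cam(im,obs=None):
    f=210/np.tan(np.radians(im["vertical_fov"])/2)
    h=im["frame"].shape[0]; f=h/2/np.tan(np.radians(im["vertical_fov"])/2)
    K=np.array([[f,0,im["cx"]],[0,f,im["cy"]],[0,0,1]])
    if "pose" in im: T=np.array(im["pose"])
    else:
        A=np.eye(4);A[:3,:3]=R.from_rotvec(obs["orientation"]).as_matrix();A[:3,3]=obs["ee_pos"];T=A@np.array(im["mount"])
    return K,np.array(im["distortion"],float),T
def ray(c,uv):
    K,D,T=c
    p=cv2.undistortPoints(np.array(uv,float).reshape(-1,1,2),K,D).reshape(-1,2)
    d=np.c_[p,np.ones(len(p))]@T[:3,:3].T
    return T[:3,3],d
def onz(c,uv,z):
    o,d=ray(c,uv); return o+d*((z-o[2])/d[:,2])[:,None]
def proj(c,P):
    K,D,T=c; Ti=np.linalg.inv(T)
    r,_=cv2.Rodrigues(Ti[:3,:3]); return cv2.projectPoints(np.array(P,float).reshape(-1,1,3),r,Ti[:3,3],K,D)[0].reshape(-1,2)
def snap(n,tag):
    o=ctrl.get_obs(); im=ctrl.get_image(n); c=cam(im,o)
    cv2.imwrite(f"pics/{tag}.png",im["frame"][:,:,::-1]); np.savez(f"pics/{tag}.npz",f=im["frame"],K=c[0],D=c[1],T=c[2]); return im["frame"],c
def load(tag):
    z=np.load(f"pics/{tag}.npz"); return z["f"],(z["K"],z["D"],z["T"])
E
python3 - <<'E'
from h import *
o=ctrl.get_obs();print(o)
for n in("scene","top","wrist"):
    f,c=snap(n,n+"0");print(n,c[0][0,0],c[2].round(3),c[1])
E
```

```text
pics
{'t': 0.0, 'qpos': array([ 1.27100502e+00,  4.23840174e-01,  1.63065789e+00,  2.25789781e-05,
        1.08855667e+00, -1.90043336e-02]), 'qvel': array([ 0.00067527, -0.00066405,  0.0009488 , -0.00035163,  0.00038057,
        0.00156718]), 'joint_torque': array([-2.25233656e-03, -5.44630373e+01, -2.73664963e+01,  6.42812415e-02,
        2.26934039e-02, -1.04188605e-04]), 'ee_pos': array([173.01131626, 600.02839751, 221.91470714]), 'orientation': array([-4.39592630e-01, -3.11043012e+00,  2.26234779e-03]), 'ft_force': array([-0.80308845,  0.01439632,  1.41067096]), 'moment': array([ 0.0385065 ,  0.0757653 , -0.05620258]), 'width': 87.5565688186574}
scene 520.0956106811466 [[ 8.990000e-01 -2.790000e-01  3.370000e-01 -3.009700e+01]
 [-4.380000e-01 -5.620000e-01  7.020000e-01 -1.102566e+03]
 [-6.000000e-03 -7.780000e-01 -6.280000e-01  1.150459e+03]
 [ 0.000000e+00  0.000000e+00  0.000000e+00  1.000000e+00]] [-0.06029037  0.          0.          0.          0.        ]
top 379.8046784415522 [[-1.800000e-02 -9.870000e-01  1.570000e-01  3.692560e+02]
 [-1.000000e+00  2.000000e-02  1.600000e-02  4.209400e+01]
 [-1.900000e-02 -1.560000e-01 -9.880000e-01  1.125716e+03]
 [ 0.000000e+00  0.000000e+00  0.000000e+00  1.000000e+00]] [-0.01267049  0.          0.          0.          0.        ]
wrist 331.1097501299965 [[ 2.78000e-01  9.18000e-01  2.83000e-01  9.44650e+01]
 [ 9.61000e-01 -2.64000e-01 -8.40000e-02  6.23247e+02]
 [-3.00000e-03  2.95000e-01 -9.55000e-01  3.83655e+02]
 [ 0.00000e+00  0.00000e+00  0.00000e+00  1.00000e+00]] [-0.0502455  0.         0.         0.         0.       ]
```

View pics/scene0.png

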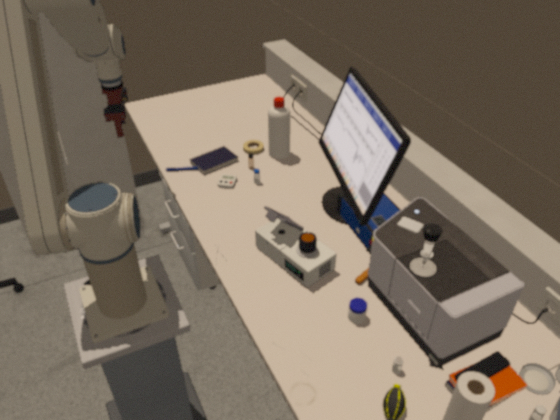

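View pics/top0.png

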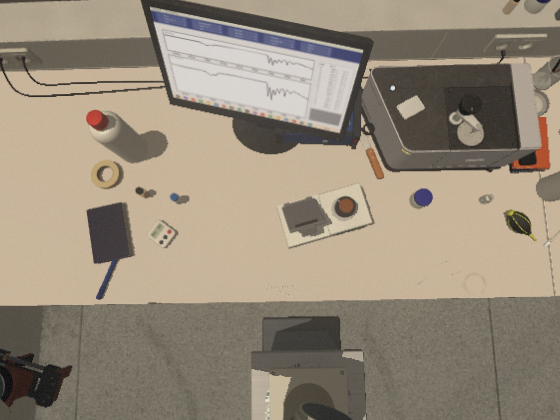

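View pics/wrist0.png

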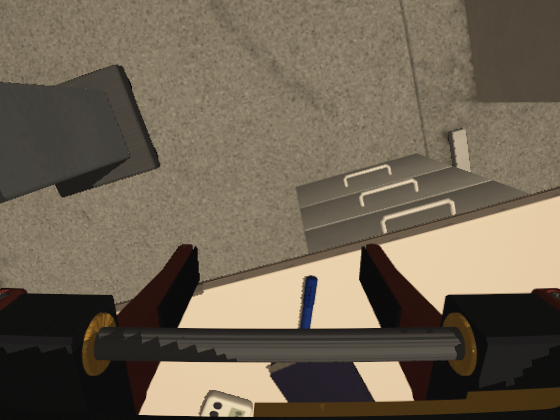

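The top view shows the photometer around (325,215), with the lid half on the left, the collar at (346,205), the timer at (162,234) and the blue jar at (421,198). I'll enlarge it.

Run:
```python
from h import *
f,c=load("top0"); a=cv2.resize(f[170:260,260:390],None,fx=6,fy=6,interpolation=cv2.INTER_CUBIC)
cv2.imwrite("pics/topz.png",a[:,:,::-1])
f,c=load("scene0"); a=cv2.resize(f[195:295,240:350],None,fx=6,fy=6,interpolation=cv2.INTER_CUBIC)
cv2.imwrite("pics/scz.png",a[:,:,::-1])
```

```text
(no output)
```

View pics/topz.png

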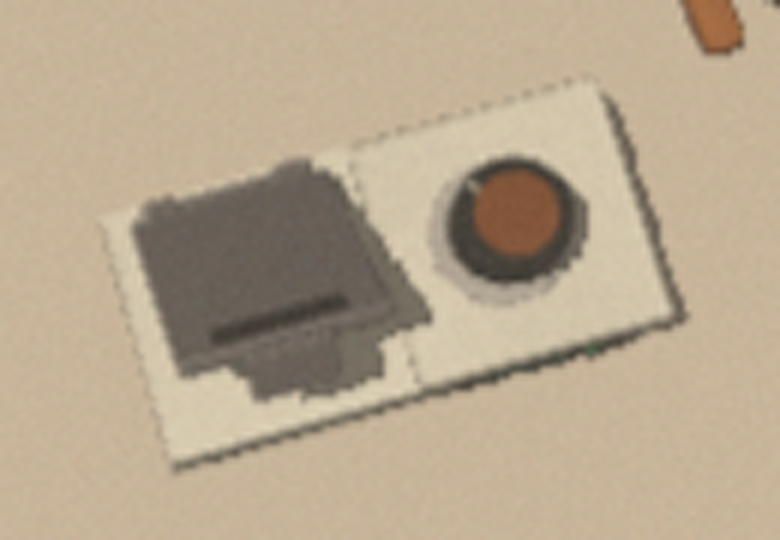

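View pics/scz.png

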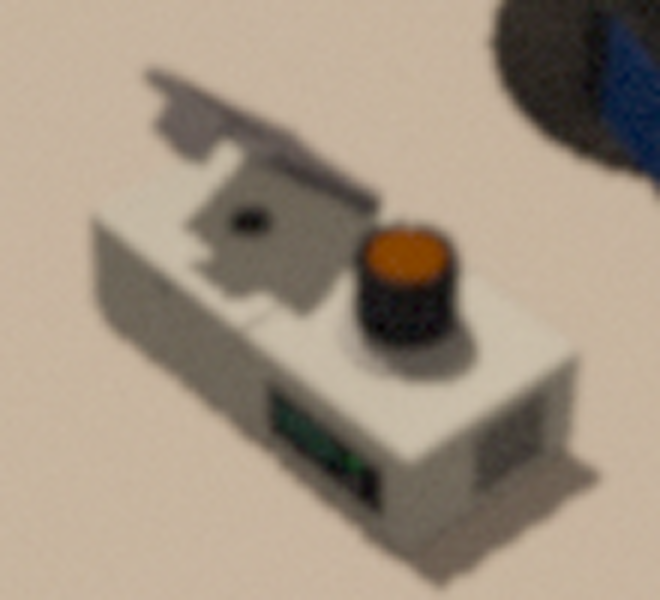

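```bash
cat > m.py <<'E'
from h import *
f,c=load("top0"); tr=lambda p:(np.array(p,float)+.5)/6-.5+[260,170]
P=onz(c,tr([[100,215],[175,468],[683,315],[595,80]]),75)
print(P.round(1)); ctr=P.mean(0)
e=(P[0]-P[3]+P[1]-P[2]); th=np.arctan2(e[1],e[0])-np.pi/2
e2=(P[0]-P[1]+P[3]-P[2]); th2=np.arctan2(e2[1],e2[0])
print("ctr",ctr,"yaw",th,th2,"size",np.linalg.norm(e)/2,np.linalg.norm(e2)/2)
yaw=(2*th+th2)/3
X=np.array([np.cos(yaw),np.sin(yaw),0]);Y=np.array([-X[1],X[0],0])
seat=ctr-55*Y;seat[2]=78
am=onz(c,tr([[517,213]]),88+40)[0];print("seat",seat,"amber",am)
im=onz(c,tr([[475,187]]),128)[0]; v=im-am; print("mark r",np.linalg.norm(v),"ang",np.arctan2(v[1],v[0]))
# lid
lp=seat+117*Y-53*X; lp[2]=88; print("lid_press shut",lp)
hinge=lp+103*X; hinge[2]=82
o,d=ray(c,tr([[280,318]]))
# plane through rib mid normal Y
for a in np.arange(.3,.85,.05):
    q=hinge-X*(103*np.cos(a)+6*np.sin(a))*1; q=q+np.array([0,0,103*np.sin(a)+6*np.cos(a)])
    print(round(a,2),q.round(1),proj(c,q).round(1),tr([280,318]).round(1))
E
python3 m.py
```

```text
[[ 560.6   79.7   75. ]
 [ 441.5   46.9   75. ]
 [ 507.8 -189.9   75. ]
 [ 620.3 -154.7   75. ]]
ctr [532.54811169 -54.48743432  75.        ] yaw 0.26134955217348654 0.28584906082817174 size 243.89825065343354 120.69553940653981
seat [ 547.19268633 -107.501927     78.        ] amber [ 547.92419763 -107.28558259  128.        ]
mark r 21.808187149841284 ang 0.9808347843766089
lid_press shut [464.95298915  -8.83768723  88.        ]
0.3 [467.7  -8.1 118.2] [[309.1 236.2]] [306.2 222.6]
0.35 [469.   -7.7 123. ] [[309.1 235.5]] [306.2 222.6]
0.4 [470.5  -7.3 127.6] [[309.  234.8]] [306.2 222.6]
0.45 [472.3  -6.8 132.2] [[308.9 233.9]] [306.2 222.6]
0.5 [474.3  -6.2 136.6] [[308.7 233. ]] [306.2 222.6]
0.55 [476.6  -5.6 141. ] [[308.5 232. ]] [306.2 222.6]
0.6 [479.   -4.9 145.1] [[308.3 230.9]] [306.2 222.6]
0.65 [481.7  -4.2 149.1] [[308.1 229.7]] [306.2 222.6]
0.7 [484.6  -3.4 152.9] [[307.8 228.4]] [306.2 222.6]
0.75 [487.6  -2.6 156.6] [[307.5 227. ]] [306.2 222.6]
0.8 [490.9  -1.7 160.1] [[307.2 225.6]] [306.2 222.6]
```

```bash
cat > g.py <<'E'
from h import *
yaw0=.2695
X=np.array([np.cos(yaw0),np.sin(yaw0),0]);Y=np.array([-X[1],X[0],0])
seat=np.array([547.6,-107.4,78]); lp=seat+117*Y-53*X+[0,0,10]; hinge=lp+103*X-[0,0,6]
def st():
    o=ctrl.get_obs();A=R.from_rotvec(o["orientation"]).as_matrix()
    print("t",o["t"].__round__(2),"tcp",o["ee_pos"].round(1),"F",o["ft_force"].round(1),"M",o["moment"].round(2),"w",round(o["width"],1),"toolx ang",round(np.arctan2(A[1,0],A[0,0]),3),"tz",A[:,2].round(3),"q",o["qpos"].round(2)); return o,A
def rel(p,xang=None,o=None,A=None):
    d=A.T@(np.array(p)-o["ee_pos"]); r=0
    if xang is not None:
        r=-(xang-np.arctan2(A[1,0],A[0,0])); r=np.degrees((r+np.pi)%(2*np.pi)-np.pi)
    print(np.array(p).round(1),"->",d.round(1),"yaw",round(r,1))
E
python3 - <<'E'
from g import *
o,A=st(); print(A.round(2))
for a in(.8,.75):
  q=hinge+X*(-103*np.cos(a)+6*np.sin(a))+[0,0,103*np.sin(a)+6*np.cos(a)]
  f,c=load("top0");print(a,q,proj(c,q))
  f,c=load("scene0");print(proj(c,q))
start=hinge-X*55+[0,0,230-82]
for ya in (yaw0,yaw0+np.pi): rel(start,ya,o,A)
E
```

```text
t 0.15 tcp [173.1 600.1 222.1] F [ 0.6  0.5 -0. ] M [-0.01  0.03 -0.04] w 87.9 toolx ang 2.861 tz [-0.    -0.001 -1.   ] q [ 1.27  0.42  1.63  0.    1.09 -0.02]
[[-0.96  0.28 -0.  ]
 [ 0.28  0.96 -0.  ]
 [ 0.   -0.   -1.  ]]
0.8 [499.62226482   0.72895872 160.06791762] [[306.12396981 222.25421877]]
[[277.36151417 212.47959335]]
0.75 [ 4.95942593e+02 -2.87439875e-01  1.56598925e+02] [[306.50507098 223.8465519 ]]
[[276.4229435  213.89943545]]
[511.6   4.  230. ] -> [-490.5 -478.9   -7.4] yaw 148.5
[511.6   4.  230. ] -> [-490.5 -478.9   -7.4] yaw -31.5
```

Request:
move_arm --increments '[255,-60,-58,-7,-4,255,-115,-112,-7,-8,255,-165,-161,-7,-12,255,-215,-210,-7,-16,255,-265,-259,-7,-20,255,-315,-308,-7,-24,255,-360,-352,-7,-28,255,-400,-391,-7,-31.5,255,-440,-430,-7,-31.5,255,-470,-459,-7,-31.5,255,-490,-479,-7,-31.5,255,-490,-479,-7,-31.5]'

```text
t: 1.65
ee_pos: [512.7, 0.8, 229.5]
orientation: [-0.413, 3.114, -0.002]
ft_force: [-0.6, 0.1, -0.0]
width: 0.6
```

Run:
```python
from g import *
o,A=st()
f,c=snap("wrist","w1")
a=.79;q=hinge+X*(-103*np.cos(a)+6*np.sin(a))+[0,0,103*np.sin(a)+6*np.cos(a)]
print(proj(c,[q,seat+[0,0,50],seat+[0,0,88-78]]))
```

```text
t 1.65 tcp [512.7   0.8 229.5] F [-0.6  0.1 -0. ] M [ 0.03  0.   -0.04] w 0.6 toolx ang -2.878 tz [ 0.    -0.002 -1.   ] q [-0.02  0.25  1.87 -0.    1.02 -1.85]
[[283.27273369 203.66661718]
 [144.50654082 214.58932837]
 [160.67985573 201.51023235]]
```

View pics/w1.png

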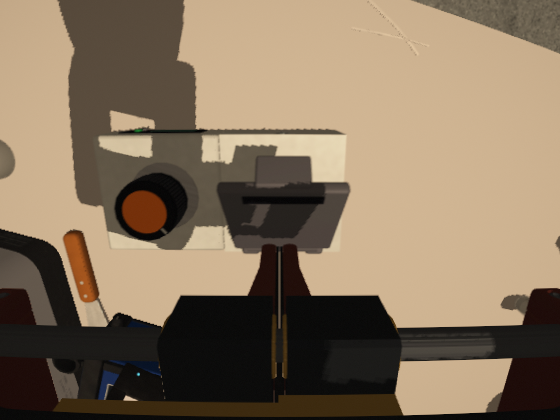

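Run:
```python
from g import *
o,A=st()
for a in(.9,.79,.7,.6,.5,.4,.3,.2,.13,.05,0,-.03):
  r=101;h=r*np.cos(a)-6*np.sin(a);z=82+r*np.sin(a)+6*np.cos(a)
  off=10 if a>.3 else 10*max(a,0)/.3
  p=hinge-X*(h-off);p[2]=z;print(a,end=" ");rel(p,yaw0+np.pi,o,A)
```

```text
t 1.7 tcp [511.4   2.6 229.2] F [-0.1 -0.1 -0.2] M [ 0.1   0.02 -0.02] w 0.6 toolx ang -2.876 tz [-0.001 -0.001 -1.   ] q [-0.02  0.25  1.87 -0.    1.02 -1.85]
0.9 [518.3   5.9 164.8] -> [-7.6  1.4 64.4] yaw -0.2
0.79 [509.9   3.6 158. ] -> [ 1.1  1.4 71.3] yaw -0.2
0.7 [503.5   1.8 151.7] -> [ 7.6  1.3 77.6] yaw -0.2
0.6 [4.972e+02 1.000e-01 1.440e+02] -> [14.2  1.3 85.3] yaw -0.2
0.5 [491.6  -1.5 135.7] -> [20.   1.3 93.6] yaw -0.2
0.4 [486.9  -2.8 126.9] -> [ 24.9   1.3 102.4] yaw -0.2
0.3 [483.   -3.9 117.6] -> [ 28.9   1.3 111.7] yaw -0.2
0.2 [476.8  -5.6 107.9] -> [ 35.3   1.3 121.3] yaw -0.2
0.13 [473.   -6.6 101. ] -> [ 39.2   1.2 128.3] yaw -0.2
0.05 [469.3  -7.6  93. ] -> [ 43.1   1.2 136.3] yaw -0.2
0 [467.3  -8.2  88. ] -> [ 45.2   1.2 141.3] yaw -0.2
-0.03 [467.2  -8.2  85. ] -> [ 45.3   1.2 144.3] yaw -0.2
```

Request:
move_arm --increments '[255,0,1,30,0,255,0,1,60,0,255,1,1,71,0,255,7,1,78,0,255,14,1,85,0,255,20,1,94,0,255,25,1,102,0,255,29,1,111,0,255,35,1,121,0,255,35,1,121,0]'

```text
t: 2.95
ee_pos: [475.9, -5.8, 107.3]
orientation: [0.415, -3.11, 0.001]
ft_force: [0.4, 0.0, 0.5]
width: 0.5
```

Run:
```python
from g import *
o,A=st()
f,c=snap("wrist","w2");f,c=snap("scene","s2")
a=cv2.resize(f[195:295,240:350],None,fx=6,fy=6,interpolation=cv2.INTER_CUBIC)
cv2.imwrite("pics/s2z.png",a[:,:,::-1])
```

```text
t 2.95 tcp [475.9  -5.8 107.3] F [0.4 0.  0.5] M [ 0.05 -0.1  -0.05] w 0.5 toolx ang -2.877 tz [-0.004 -0.001 -1.   ] q [-0.04  0.39  2.03 -0.    0.72 -1.87]
```

View pics/w2.png

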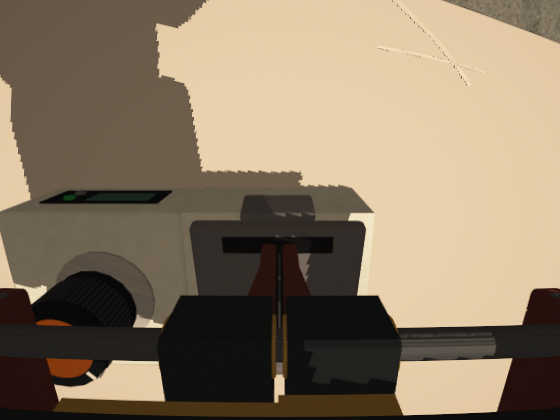

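View pics/s2z.png

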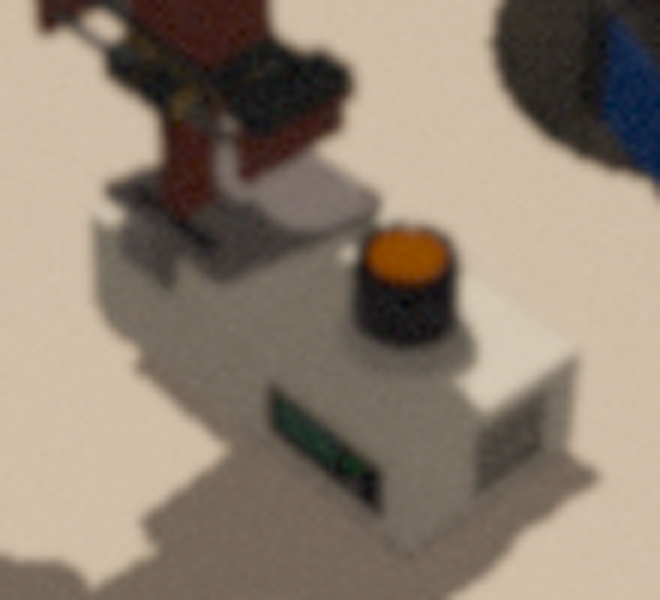

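The fingertips sit on the rib (wrist 280,245) and the lid is nearly down. Next I'll press through the snap.

Request:
move_arm --increments '[255,4,0,7,0,255,7,0,13,0,255,9,0,17,0,255,10,0,20,0,255,10,0,21,0,255,10,0,21,0]'

```text
t: 3.8
ee_pos: [466.9, -8.5, 87.3]
orientation: [0.415, -3.111, 0.001]
ft_force: [-2.2, -0.4, 7.2]
width: 0.5
```

Request:
move_arm --increments '[255,0,0,2,0,255,0,0,3,0,255,0,0,4,0,255,0,0,4,0]'

```text
t: 4.3
ee_pos: [467.1, -8.6, 86.7]
orientation: [0.415, -3.112, 0.001]
ft_force: [-13.2, 0.6, 53.1]
width: 0.6
```

Request:
move_arm --increments '[255,0,0,-5,0,255,0,0,-30,0,255,0,0,-70,0,255,-20,0,-120,0,255,-40,0,-140,0,100,-40,0,-140,0]'

```text
t: 5.05
ee_pos: [507.2, 2.2, 227.6]
orientation: [-0.416, 3.113, -0.002]
ft_force: [0.0, -0.3, -1.2]
width: 6.9
```

Run:
```python
from g import *
o,A=st()
f,c=snap("wrist","w3")
for a in(0,.05,.1,.2):
  q=hinge+X*(-103*np.cos(a)+6*np.sin(a))+[0,0,103*np.sin(a)+6*np.cos(a)];print(a,proj(c,q))
print(proj(c,[seat+[0,0,50],seat+[0,0,10]]))
f,c=snap("scene","s3")
a=cv2.resize(f[195:295,240:350],None,fx=6,fy=6,interpolation=cv2.INTER_CUBIC)
cv2.imwrite("pics/s3z.png",a[:,:,::-1])
```

```text
t 5.05 tcp [507.2   2.2 227.6] F [ 0.  -0.3 -1.2] M [ 0.01  0.01 -0.01] w 6.9 toolx ang -2.876 tz [ 0.001 -0.001 -1.   ] q [-0.02  0.24  1.88 -0.    1.01 -1.85]
0 [[279.50058058 150.31748621]]
0.05 [[279.49446403 151.54192397]]
0.1 [[279.48926054 153.09591524]]
0.2 [[279.48184629 157.23423124]]
[[141.07705559 220.57190126]
 [157.65737248 206.74276242]]
```

View pics/w3.png

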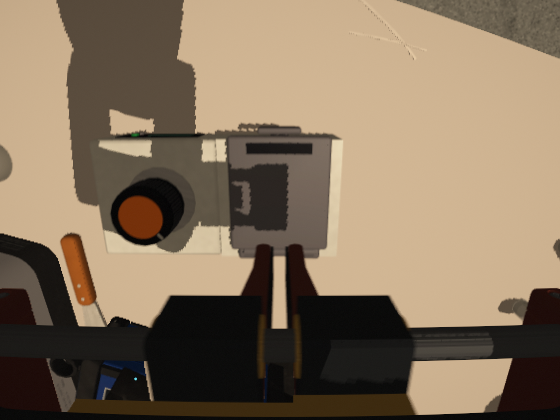

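View pics/s3z.png

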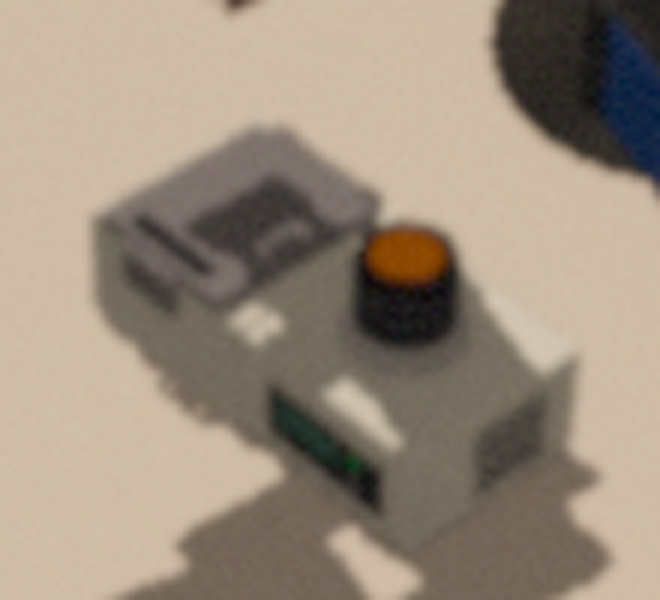

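Lid is shut and stayed shut: its rib is at (279,148) against a predicted (279,150). Before turning the collar, I'll refine its centre and check the clearance to the instrument box and monitor.

Run:
```python
from g import *
def amber(tag,roi,z=128):
    f,c=load(tag);h=cv2.cvtColor(f,cv2.COLOR_RGB2HSV);m=((h[...,0]<16)&(h[...,1]>150)&(h[...,2]>60)).astype(np.uint8)
    x0,y0,x1,y1=roi;k=np.zeros_like(m);k[y0:y1,x0:x1]=m[y0:y1,x0:x1]
    cs,_=cv2.findContours(k,0,2);b=max(cs,key=cv2.contourArea);M=cv2.moments(b);u=[M["m10"]/M["m00"],M["m01"]/M["m00"]]
    print(tag,u,cv2.contourArea(b),onz(c,u,z)[0].round(1))
amber("top0",(325,185,370,225));amber("w1",(100,170,200,250));amber("w3",(100,180,200,260));amber("scene0",(285,225,330,260))
ft,ct=load("top0");fs,cs=load("scene0")
def tri(a,b):
    o1,d1=ray(ct,a);o2,d2=ray(cs,b);d1=d1[0];d2=d2[0]
    s=np.linalg.lstsq(np.c_[d1,-d2],o2-o1,rcond=None)[0];p=o1+s[0]*d1;q=o2+s[1]*d2;print((p+q)/2,np.linalg.norm(p-q))
cv2.imwrite("pics/tz2.png",cv2.resize(ft[50:190,240:460],None,fx=3.5,fy=3.5,interpolation=cv2.INTER_CUBIC)[:,:,::-1])
cv2.imwrite("pics/sz2.png",cv2.resize(fs[140:340,300:500],None,fx=3,fy=3,interpolation=cv2.INTER_CUBIC)[:,:,::-1])
```

```text
Traceback (most recent call last):
ValueError: max() iterable argument is empty
```

Run:
```python
from g import *
def amber(tag,roi,z=128):
    f,c=load(tag);f=f.astype(int);m=((f[...,0]>2*f[...,2])&(f[...,0]>70)).astype(np.uint8)
    x0,y0,x1,y1=roi;k=np.zeros_like(m);k[y0:y1,x0:x1]=m[y0:y1,x0:x1]
    cs,_=cv2.findContours(k,0,2)
    if not cs: print(tag,"none");return
    b=max(cs,key=cv2.contourArea);M=cv2.moments(b);u=[M["m10"]/M["m00"],M["m01"]/M["m00"]]
    print(tag,u,cv2.contourArea(b),onz(c,u,z)[0].round(1))
amber("top0",(325,185,370,225));amber("w1",(100,170,200,250));amber("w3",(100,180,200,260));amber("scene0",(285,225,330,260))
ft,ct=load("top0");fs,cs=load("scene0")
cv2.imwrite("pics/tz2.png",cv2.resize(ft[50:190,240:460],None,fx=3.5,fy=3.5,interpolation=cv2.INTER_CUBIC)[:,:,::-1])
cv2.imwrite("pics/sz2.png",cv2.resize(fs[140:340,300:500],None,fx=3,fy=3,interpolation=cv2.INTER_CUBIC)[:,:,::-1])
```

```text
top0 [345.80464480874315, 205.04918032786884] 122.0 [ 548.  -107.4  128. ]
w1 [143.9064039408867, 211.50844475721323] 1421.0 [ 545.  -108.3  128. ]
w3 [140.00247349823323, 216.99363957597174] 1415.0 [ 544.7 -108.7  128. ]
scene0 [307.35700197238657, 237.1656804733728] 84.5 [ 545.4 -107.1  128. ]
```

View pics/tz2.png

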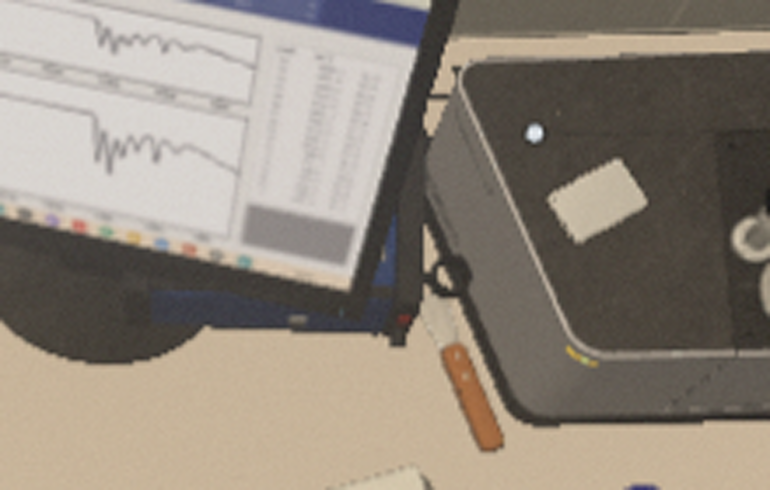

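View pics/sz2.png

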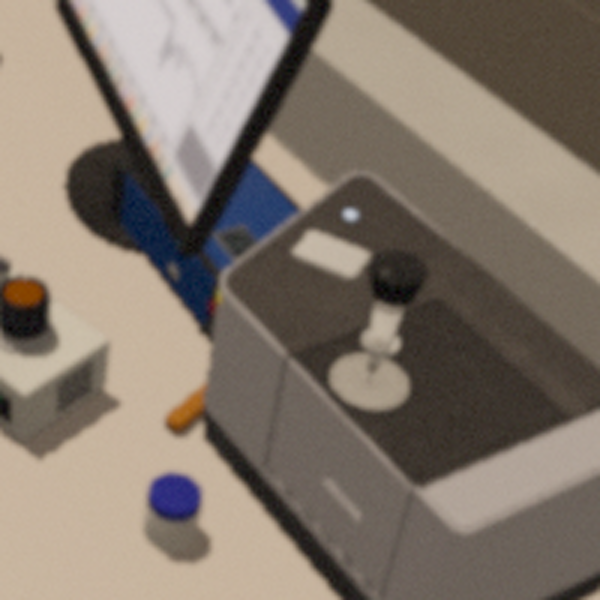

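Run:
```python
from g import *
ft,ct=load("top0");fs,cs=load("scene0")
def tri(a,b):
    o1,d1=ray(ct,a);o2,d2=ray(cs,b);d1=d1[0];d2=d2[0]
    s=np.linalg.lstsq(np.c_[d1,-d2],o2-o1,rcond=None)[0];p=o1+s[0]*d1;q=o2+s[1]*d2;print((p+q)/2,np.linalg.norm(p-q))
tri([341.4,140],[364.3,223.3]); tri([240+580/3.5,50+350/3.5],[300+228/3,140+280/3])
print(onz(ct,[[388.6,170],[362,105]],0))
o,A=st()
```

```text
[ 741.72520664 -108.12996221  106.45720236] 9.424801133775734
[ 674.44028229 -253.20749805  205.91466497] 6.638620664145664
[[ 676.588565   -261.32770066    0.        ]
 [ 888.58033691 -191.25489743    0.        ]]
t 5.15 tcp [504.3   2.  225.1] F [ 0.5  0.8 -0.4] M [-0.    0.03  0.  ] w 15.1 toolx ang -2.876 tz [-0.005 -0.001 -1.   ] q [-0.02  0.24  1.89 -0.    1.01 -1.85]
```

Run:
```python
from g import *
o,A=st()
rel([545.8,-107.9,190],yaw0+np.pi,o,A);rel([545.8,-107.9,97],yaw0+np.pi,o,A)
```

```text
t 5.15 tcp [504.3   2.  225.1] F [ 0.5  0.8 -0.4] M [-0.    0.03  0.  ] w 15.1 toolx ang -2.876 tz [-0.005 -0.001 -1.   ] q [-0.02  0.24  1.89 -0.    1.01 -1.85]
[ 545.8 -107.9  190. ] -> [ -11.4 -116.9   35.1] yaw -0.2
[ 545.8 -107.9   97. ] -> [ -11.9 -116.9  128.1] yaw -0.2
```

Request:
move_arm --increments '[50,-4,-40,10,0,50,-8,-80,20,0,50,-11,-117,30,0,50,-11,-117,35,0,50,-11,-117,35,0,50,-11,-117,35,0]'

```text
t: 5.9
ee_pos: [544.6, -107.0, 189.8]
orientation: [0.417, -3.108, 0.0]
ft_force: [-0.2, 0.0, 0.1]
width: 70.2
```

Run:
```python
from g import *
o,A=st()
rel([545.8,-107.9,97],yaw0+np.pi,o,A)
f,c=snap("wrist","w4")
```

```text
t 5.9 tcp [ 544.6 -107.   189.8] F [-0.2  0.   0.1] M [ 0.04 -0.    0.01] w 70.2 toolx ang -2.875 tz [-0.006 -0.001 -1.   ] q [-0.21  0.37  1.81 -0.    0.97 -2.05]
[ 545.8 -107.9   97. ] -> [-1.5 -1.2 92.8] yaw -0.2
```

View pics/w4.png

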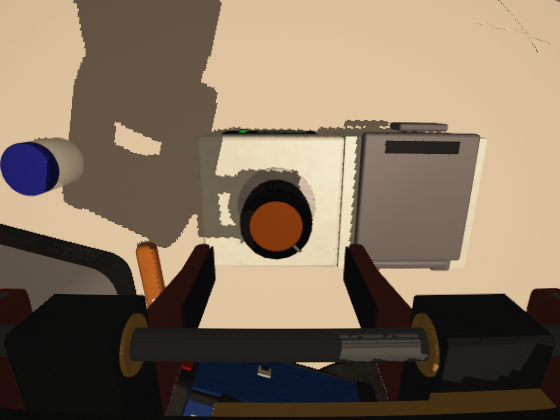

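Request:
move_arm --increments '[50,-1,-1,40,0,50,-1,-1,75,0,50,-1,-1,90,0,50,-1,-1,92.5,0,50,-1,-1,92.5,0,160,-1,-1,92.5,0,160,-1,-1,92.5,0,160,-1,-1,92.5,0,160,-1,-1,92.5,0,160,-1,-1,92.5,0]'

```text
t: 7.2
ee_pos: [546.2, -108.0, 98.2]
orientation: [0.417, -3.11, 0.001]
ft_force: [0.2, 0.4, 6.3]
width: 52.2
```

Run:
```python
from g import *
o,A=st()
f,c=snap("wrist","w5")
```

```text
t 7.2 tcp [ 546.2 -108.    98.2] F [0.2 0.4 6.3] M [ 0.08  0.07 -0.01] w 52.2 toolx ang -2.875 tz [-0.004 -0.001 -1.   ] q [-0.22  0.5   1.86 -0.    0.79 -2.05]
```

View pics/w5.png

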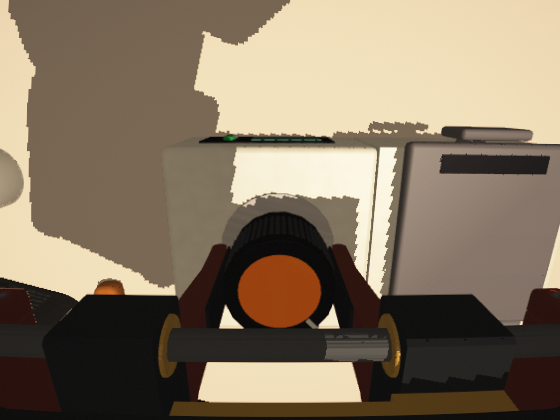

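Request:
move_arm --increments '[160,0,0,0.5,3,160,0,0,0.8,6,160,0,0,1,9,160,0,0,1,12,160,0,0,1,14,160,0,0,1,14]'

```text
t: 8.0
ee_pos: [547.2, -108.5, 98.1]
orientation: [0.035, -3.139, 0.003]
ft_force: [-0.0, -0.8, 7.0]
width: 52.1
```

Run:
```python
from g import *
o,A=st()
```

```text
t 8.0 tcp [ 547.2 -108.5   98.1] F [-0.  -0.8  7. ] M [-0.17  0.09  0.04] w 52.1 toolx ang -3.12 tz [-0.002 -0.002 -1.   ] q [-0.22  0.5   1.86 -0.    0.78 -1.81]
```

Request:
move_arm --increments '[160,0,0,1,3,160,0,0,1,6,160,0,0,1,9,160,0,0,1,12,160,0,0,1,12]'

```text
t: 8.62
ee_pos: [547.8, -109.0, 98.1]
orientation: [-0.295, -3.127, 0.005]
ft_force: [-1.1, -1.7, 9.6]
width: 51.9
```

Run:
```python
from g import *
o,A=st()
f,c=snap("wrist","w6")
```

```text
t 8.62 tcp [ 547.8 -109.    98.1] F [-1.1 -1.7  9.6] M [-0.36  0.33 -0.04] w 51.9 toolx ang 2.954 tz [-0.001 -0.003 -1.   ] q [-0.22  0.5   1.86 -0.    0.78 -1.6 ]
```

View pics/w6.png

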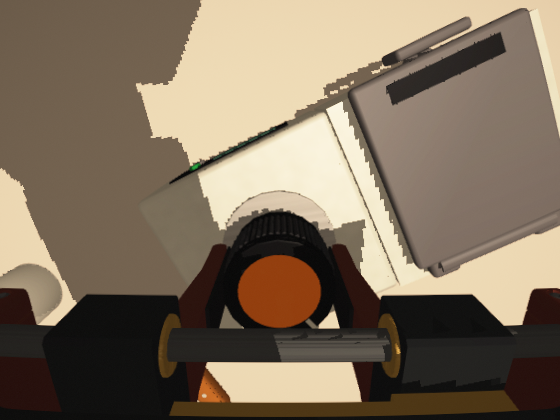

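Request:
move_arm --increments '[160,1,0.5,0.7,3,160,1,0.5,0.7,6,160,1,0.5,0.7,9,160,1,0.5,0.7,12,160,1,0.5,0.7,12]'

```text
t: 9.3
ee_pos: [547.4, -108.8, 98.1]
orientation: [0.62, 3.079, -0.005]
ft_force: [-1.3, -1.0, 6.8]
width: 51.7
```

Run:
```python
from g import *
o,A=st()
```

```text
t 9.3 tcp [ 547.4 -108.8   98.1] F [-1.3 -1.   6.8] M [-0.22  0.27 -0.07] w 51.7 toolx ang 2.744 tz [ 0.    -0.004 -1.   ] q [-0.22  0.5   1.86 -0.    0.78 -1.39]
```

Request:
move_arm --increments '[160,1,0.5,0.8,3,160,1,0.5,0.8,6,160,1,0.5,0.8,9,160,1,0.5,0.8,12,160,1,0.5,0.8,12]'

```text
t: 9.93
ee_pos: [546.8, -108.1, 97.4]
orientation: [0.938, 2.996, -0.005]
ft_force: [1.0, -1.6, 1.4]
width: 52.2
```

Run:
```python
from g import *
o,A=st()
```

```text
t 9.93 tcp [ 546.8 -108.1   97.4] F [ 1.  -1.6  1.4] M [-0.32 -0.15 -0.09] w 52.2 toolx ang 2.535 tz [ 0.001 -0.004 -1.   ] q [-0.21  0.5   1.86 -0.01  0.78 -1.18]
```

Force fell to 1.4 N and z dropped, so the keyways appear to have met the pins. I'll push down.

Request:
move_arm --increments '[160,0,0,1,1,160,0,0,2,2,160,0,0,3,2,160,0,0,3,2]'

```text
t: 10.42
ee_pos: [546.6, -108.3, 94.2]
orientation: [0.99, 2.98, -0.006]
ft_force: [-2.3, -2.9, 2.2]
width: 52.0
```

Run:
```python
from g import *
o,A=st()
```

```text
t 10.43 tcp [ 546.6 -108.3   94.2] F [-2.3 -2.9  2.2] M [-0.67  0.26 -0.12] w 52.0 toolx ang 2.5 tz [ 0.    -0.004 -1.   ] q [-0.21  0.51  1.86 -0.01  0.77 -1.14]
```

Request:
move_arm --increments '[160,0,0,1.5,2,160,0,0,3,3,160,0,0,4.5,3,160,0,0,6,3,160,0,0,6.5,3,160,0,0,6.5,3]'

```text
t: 11.18
ee_pos: [546.9, -108.3, 88.7]
orientation: [1.067, 2.952, -0.005]
ft_force: [-3.6, -0.2, 13.4]
width: 52.0
```

Run:
```python
from g import *
o,A=st()
```

```text
t 11.18 tcp [ 546.9 -108.3   88.7] F [-3.6 -0.2 13.4] M [0.02 0.59 0.07] w 52.0 toolx ang 2.448 tz [ 0.001 -0.004 -1.   ] q [-0.21  0.52  1.86 -0.01  0.76 -1.09]
```

Request:
move_arm --increments '[160,0,0,1,0,160,0,0,1.5,0,160,0,0,1.5,0]'

```text
t: 11.55
ee_pos: [546.9, -108.3, 88.6]
orientation: [1.067, 2.952, -0.005]
ft_force: [-6.4, -1.2, 19.8]
width: 52.2
```

Run:
```python
from g import *
o,A=st()
f,c=snap("wrist","w7")
f,c=snap("scene","s7")
a=cv2.resize(f[195:295,240:350],None,fx=6,fy=6,interpolation=cv2.INTER_CUBIC)
cv2.imwrite("pics/s7z.png",a[:,:,::-1])
```

```text
t 11.55 tcp [ 546.9 -108.3   88.6] F [-6.4 -1.2 19.8] M [ 0.04  1.09 -0.03] w 52.2 toolx ang 2.448 tz [ 0.001 -0.004 -1.   ] q [-0.21  0.52  1.86 -0.01  0.76 -1.09]
```

View pics/w7.png

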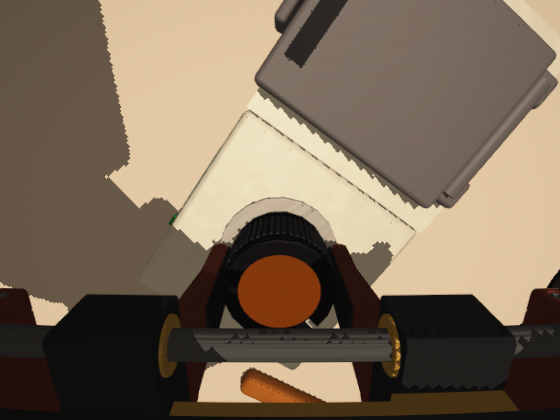

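View pics/s7z.png

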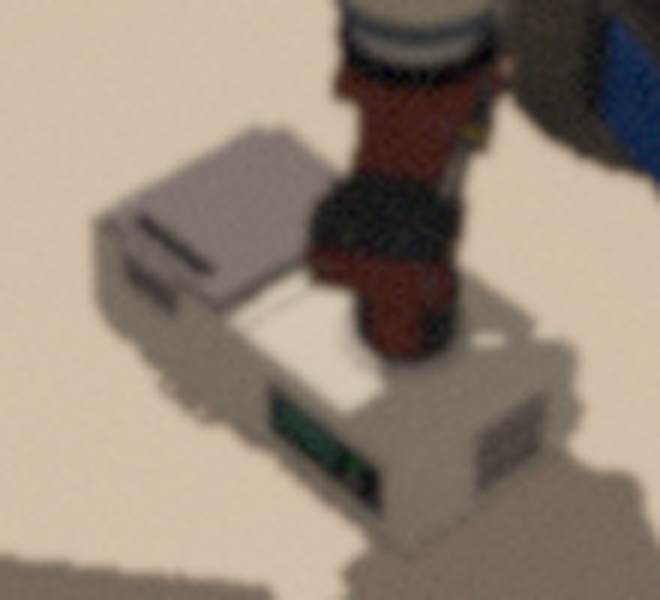

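Stopped at 88.6, 9.5 mm below the start, with a sideways reaction of -6 N in x. I'll relieve that and see whether the last half millimetre goes.

Request:
move_arm --increments '[160,0.8,-0.6,1,0,160,0.8,-0.6,1.5,0,160,0.8,-0.6,1.5,0]'

```text
t: 12.02
ee_pos: [546.9, -108.3, 88.6]
orientation: [1.066, 2.95, -0.005]
ft_force: [-3.5, -0.2, 18.1]
width: 51.8
```

Run:
```python
from g import *
o,A=st()
```

```text
t 12.03 tcp [ 546.9 -108.3   88.6] F [-3.5 -0.2 18.1] M [0.04 0.57 0.  ] w 51.8 toolx ang 2.448 tz [ 0.003 -0.004 -1.   ] q [-0.21  0.51  1.86 -0.01  0.76 -1.09]
```

Request:
move_arm --increments '[160,1.2,-0.8,2,1.5,160,1.2,-0.8,2,-1.5,160,1.2,-0.8,2.3,0,160,1.2,-0.8,2.3,0]'

```text
t: 12.52
ee_pos: [547.3, -108.3, 88.5]
orientation: [1.064, 2.947, -0.004]
ft_force: [-3.9, 0.8, 22.0]
width: 51.8
```

Run:
```python
from g import *
o,A=st()
f,c=snap("wrist","w8")
def amb(tag):
    f,c=load(tag);f=f.astype(int);m=((f[...,0]>2*f[...,2])&(f[...,0]>70)).astype(np.uint8);m[:230]=0;m[328:]=0
    cs,_=cv2.findContours(m,0,2);b=max(cs,key=cv2.contourArea);print(tag,cv2.contourArea(b),cv2.fitEllipse(b),cv2.boundingRect(b))
for t in("w5","w6","w7","w8"):amb(t)
```

```text
t 12.53 tcp [ 547.3 -108.3   88.5] F [-3.9  0.8 22. ] M [0.13 0.66 0.04] w 51.8 toolx ang 2.449 tz [ 0.007 -0.005 -1.   ] q [-0.21  0.51  1.87 -0.    0.75 -1.09]
w5 4711.0 ((278.9527587890625, 290.93267822265625), (72.59266662597656, 82.83817291259766), 89.73358917236328) (238, 255, 83, 73)
w6 4700.0 ((278.91156005859375, 290.9719543457031), (72.44825744628906, 82.77267456054688), 89.2514877319336) (238, 255, 83, 73)
w7 4675.0 ((278.79296875, 291.0626220703125), (72.21519470214844, 82.446044921875), 89.94487762451172) (237, 255, 84, 73)
w8 4662.0 ((278.8849182128906, 291.18353271484375), (72.0382308959961, 82.45874786376953), 89.53901672363281) (238, 255, 83, 73)
```

Request:
move_arm --increments '[160,0.8,-0.6,0.5,0,160,1.6,-1.3,0.8,2.5,160,1.6,-1.3,1.2,-2.5,160,1.6,-1.3,1.5,0,160,1.6,-1.3,1.5,0]'

```text
t: 13.2
ee_pos: [547.0, -108.6, 88.6]
orientation: [1.063, 2.944, -0.003]
ft_force: [-0.4, -1.0, 15.1]
width: 52.1
```

Run:
```python
from g import *
o,A=st()
f,c=snap("scene","s8");f,c=snap("top","t8")
a=cv2.resize(f[170:260,260:390],None,fx=6,fy=6,interpolation=cv2.INTER_CUBIC)
cv2.imwrite("pics/t8z.png",a[:,:,::-1])
```

```text
t 13.2 tcp [ 547.  -108.6   88.6] F [-0.4 -1.  15.1] M [-0.07  0.37 -0.  ] w 52.1 toolx ang 2.448 tz [ 0.011 -0.006 -1.   ] q [-0.22  0.51  1.87 -0.    0.75 -1.09]
```

View pics/t8.png

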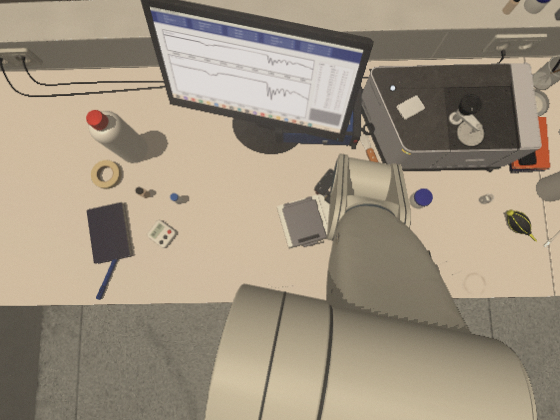

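The sideways load is gone and z still stops hard at 88.6 under 15 N, about twice the spring's most. The lid is still shut in the top view, around (303,222), and the timer, vials and jar haven't moved. Handing in while holding.

Run:
```python
from g import *
o,A=st(); print(ctrl.close_job())
```

```text
t 13.3 tcp [ 547.  -108.5   88.6] F [-0.3 -0.8 16.2] M [-0.06  0.32 -0.02] w 52.2 toolx ang 2.449 tz [ 0.011 -0.006 -1.   ] q [-0.22  0.51  1.87 -0.    0.75 -1.09]
the job is handed in; nothing more can be done
None
```

I pressed the lid shut, then turned and pushed the collar home, and handed the job in at 13.3 s of the 51 s while still holding it down.

- **Lid:** I pressed the rib along its arc to a hard stop at about 53 N with the fingertips. After I lifted off, it stayed shut: the rib was within about 2 px of its predicted shut position, and it looked the same at the end.
- **Collar:** I gripped the knurling (opening 52 mm) and turned it clockwise. The keyways met the pins at about 50°, and I ended about 55° round. It sank 4 mm freely, then compressed the spring to a firm stop. At hand-in it was held with about 16 N down and under 1 N sideways.
- **Checks that disagreed:** the tool dropped 9.5 mm rather than the 10 mm expected. The amber window also looked about 0.5 mm farther from the wrist camera than when I gripped it, which would make up the difference. Pushing at 13 to 22 N and wiggling moved the collar no more than 0.2 mm further, so I took it as seated. The tool was tilted about 0.7° at the end.
- **Other things:** the last top view showed the timer, vials and jar where they started.

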